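Fit the food chopper's lid and hold it at the half-way mark

TASK

Swing the hasp off the lid that is stowed in its keeper while the lid stays there, then take the lid out by its grip bar and lower it onto the food chopper, tabs down through the two gaps in the rim, until it is fully home. Then twist it clockwise (seen from above) to the single half-way mark, well short of the click where it locks - never lock it, not even for a moment - and keep holding it there against its spring: the program finishes while the gripper still holds the lid at the half-way mark, with the hasp left open. Do not disturb the mug, onion, lemon, pepper mill, salt shaker and teaspoon standing about.

Things in the scene. Friction and masses are not known exactly. Their poses are not given: they have to be found in the camera images.
- chopper: The food chopper: a squat round white machine fixed on the worktop, 128 mm across, 95 mm high; origin at the centre of its underside, axes as chopper_mouth's. Black marks on the white shoulder round its rim, alike on both sides: two slanted strokes at each rim gap, one single bar 0.70 rad clockwise (from above) from the gap = the half-way mark, a pair of bars at 1.40 rad = locked.
- chopper_mouth (a point): Centre of the chopper's round mouth, level with the top of its metal rim, 95 mm above the worktop; z up. Mouth 63 mm across. The rim, 6 mm thick, has two 17 mm wide gaps, opposite each other along this point's +x and -x, for the lid's tabs; in the groove below (83 mm across) the tabs can turn. Lid fully home: lid_grip is 29 mm above this point; tabs on top of the rim: 43 mm.
- drive_ring (a joint): Sprung ring in the chopper's groove, rad: 0 at rest, grows clockwise from above, at most 1.29. The lid's tabs meet it about 0.11 rad clockwise of the gaps' middle and then carry it along: 0.59 = lid at the half-way mark. It pushes back (0.06 N m at 0, 0.12 at 0.59) and turns a released lid back. Stiff lock plungers are met at 0.94; past 1.05 the lid clicks locked.
- lid_grip (a point): Point on the axis of the loose lid, in its upright grip bar, 45 mm above the lid's underside; z up, x along the bar. The bar is 54 mm long (x), 13 mm wide (y) and reaches from 24 to 60 mm above the underside, in line with the two tabs. Either way round fits the chopper. A small white rib beyond each end of the bar points at the chopper's marks.
- lid: The chopper's lid, black, 0.13 kg; origin at the centre of its underside, axes as lid_grip's. From below: round spigot 60 mm across, 16 mm high, bevelled foot; on it two round-ended tabs that stand out along +x and -x to 39 mm from the axis, 12 mm wide, 2 to 8.5 mm above the underside; round plate 104 mm across from 16 to 24 mm; grip bar on top to 60 mm.
- keeper_center (a point): Lid keeper: grey stand fixed on the worktop, foot plate 130 x 150 x 8 mm with a ring (84 mm inside, 96 outside) in which the lid stands, its plate on the ring's top. This point: centre of the ring's top, 30 mm above the worktop; z up, +y towards the hasp. Stowed, the lid's plate top is 38 mm and its bar's top 74 mm above the worktop, the bar within 0.25 rad of this x axis.
- hasp (a joint): The keeper's steel hasp, rad: 0 closed, flat over the edge of the lid; grows as it swings up and outward, away from the lid; 1.57 upright; at most 2.3, hanging outward. Light hinge (friction 0.001 N m, hasp 30 g); past upright it falls outward by itself.
- hasp_hinge (a point): Middle of the hasp's hinge line, on the keeper, 60 mm from its centre along its +y, 41 mm above the worktop; the line runs along this x. The hinge posts reach 46 mm above the worktop.
- hasp_tab (a point): Point in the hasp's upstanding tab, 24 mm above the hinge line when closed. Hasp 24 mm wide: a strap reaches 17 mm from the hinge over the lid's edge; at its end the 3 mm tab stands up, with a 7 mm bead along its top 74 mm above the worktop. Tab's inner face 43 mm from the keeper's centre, about 35 mm from the grip bar. A level push on it at this height along the keeper's +y opens it.
- mug: Bystander, to be left where it is: white spotted mug, 82 mm across, 114 mm with its handle, 91 mm high; origin at the centre of its underside.
- pepper_mill: Bystander, to be left where it is: dark wooden pepper mill, 58 mm across, 150 mm high; origin at the centre of its underside.
- onion: Bystander, to be left where it is: brown onion, 83 mm across, 94 mm high; origin at the centre of its underside.
- lemon: Bystander, to be left where it is: yellow lemon, 78 x 55 mm, 56 mm high; origin at the centre of its underside.
- salt_shaker: Bystander, to be left where it is: glass salt shaker with a grey dome top, 44 mm across, 90 mm high; origin at the centre of its underside.
- teaspoon: Bystander, to be left where it is: steel teaspoon, 132 mm long, 26 mm wide, 9 mm high, lying along its own x; origin at the centre of its underside.

How it is judged:
On the way, in this order (a step that is already met when the one before it is completed fails the run):
1. the hasp is swung off (past upright) while the lid still stands in its keeper (value of joint hasp above 1.4 rad and distance of lid_grip from where it was at the start of the episode below 0.012 m), for 0.1 s.
2. the lid is lowered fully home on the chopper, tabs through the gaps, not yet turned (horizontal distance between lid_grip and chopper_mouth below 0.005 m and z of lid_grip in the frame of chopper_mouth below 0.0325 m and angle between lid_grip's own z axis and vertical below 0.08 rad and value of joint drive_ring below 0.12 rad), for 0.1 s.
At the end, for the whole second after the job is handed in: Gripper still holds the lid (over 2 N), lid fully home (5 mm of the axis, 3.5 mm of its seat height, 0.08 rad of upright) and at the half-way mark: drive ring at rest between 0.41 and 0.77 rad, about 10 degrees either side. Hasp past upright (over 1.4 rad) (horizontal distance between lid_grip and chopper_mouth below 0.005 m and z of lid_grip in the frame of chopper_mouth below 0.0325 m and angle between lid_grip's own z axis and vertical below 0.08 rad and value of joint drive_ring between 0.41 and 0.77 rad and velocity of joint drive_ring between -0.1 and 0.1 rad/s and contact force between the fingers and lid above 2 N and value of joint hasp above 1.4 rad); the arm keeps its last pose, push and grip.
It fails at once if the lid is twisted into its lock (value of joint drive_ring above 1.05 rad).
It fails at once if the mug, pepper mill, onion, lemon, salt shaker or teaspoon is moved more than 30 mm (distance of any of mug, pepper_mill, onion, lemon, salt_shaker, teaspoon from where it was at the start of the episode above 0.03 m).
It also fails if it takes over 51 s, if anything falls off the work surface, if the arm or the gripper's body presses on something with over 40 N, if the wrist force passes 120 N, or if a joint passes its speed limit or range.

ROBOT

A 6-joint arm with a two-finger parallel gripper is mounted at the origin on a cart in front of the work surface, level with it; the furniture and walls round the work are solid. World frame = base frame: x ahead of the robot, y to its left, z up, the work surface at z = 0. Lengths are in m, angles in rad, forces in N, time in s.
With the tool pointing down it reaches from about 0.35 to 0.975 m from the base axis. Payload 4.9 kg.
Tool frame: the origin (TCP) lies on the mounting face of the last link; the fingertips stand 173 mm ahead of it and the grasp point (between the pads) lies 155 mm ahead of it; z points along the fingers, y is the direction in which the jaws open and shut (so a half turn about z gives the same grasp; the last joint's range is limited). The gripper opens to 85 mm and grips with 20 to 120 N. Pads are 22 mm wide; open, the fingers measure 114 mm over their backs; the gripper's body (76 mm by 85 mm) begins 54 mm behind the grasp point. The pads swing forward as they close: fully open they stand 13 mm farther back than shut.
Start: joints at [1.046, 0.053, 1.613, -0, 1.476, -0.119], TCP at [0.247, 0.574, 0.405] pointing down, gripper open.
Joint ranges: [-3.01, 3.01], [-1.01, 2.22], [0.06, 2.58], [-1.02, 4.17], [0.09, 2.62], [-3.14, 3.14]. Speed limits (rad/s): [2.57, 2.57, 3.14, 3.14, 3.14, 3.14].

INTERFACE

Orientations are given as a rotation vector (axis times angle).
In Python, from station import ctrl gives the robot as it stands. The module is installed in compiled form; this text tells all that it offers.
- The arm moves only by the tool jog_arm, never from a script. Its argument "steps" is a list of rows, each a list of 2 entries, a list of its own where there are three numbers: the shift along the tool's x, y, z in cm, then the turn, a rotation vector about the tool's x, y, z in degrees. In form: [[[tx, ty, tz], [rx, ry, rz]], ...]. A call has 1 to 8 rows; each row shifts and turns the pose as measured when the row begins, along the tool's axes as they then stand; what a row does not reach is not made up. A row lasts 1/10 s, in which the tool goes at most 50 mm and 8.59 degrees, less where a joint would pass 70% of its speed; a pose out of reach is approached as far as the arm can. A call is refused whole if a number of a shift passes 5 or a number of a turn 8.59, either way. A call with a gripper value outside its range is refused whole. "fingers" is the gripper command: -1 is shut, 1 is fully open, values between are in proportion, set as the call begins (left out, the last holds). The fingers move at their own pace and stop on an object; "grip_force" is the grip in N (left out, the last holds). Time passes only in rows, so rows that do not move let the fingers close. It gives the time, the measured TCP pose, the force and the opening at its end, in the units of the state.
- ctrl.get_obs(): the state, without advancing time (a new reading comes with each control period).
- ctrl.get_image(name): name is "scene" or "top" or "wrist"; returns the picture (480x640x3 uint8, red, green, blue); there is no depth.
- ctrl.camera_info(name): a dict with "K" (3x3 intrinsics, pixels), "camera_from_world" (4x4, takes a point from world to camera coordinates). Camera axes: x right, y up, looking along -z (the intrinsics and any distortion apply to the point x, -y, -z); pixel columns grow to the right and rows downward; lengths in m; the calibration is good to about 2 mm. A picture is of the moment at which its call begins: read the wrist's pose just before it. camera_info takes no time and is no camera call; for the wrist camera it gives the pose at the moment of the call.
- ctrl.finish_job(): hands the job in, once; it reports no verdict.
The state is a dict: "t": time; "q": joint angles; "dq": joint speeds; "effort": joint torques, N m; "tool_pos": TCP position; "tool_rot": TCP orientation; "contact_force": force on the tool from outside, world axes, zero at the start; "wrist_torque": the same for the moment, N m; "opening": finger opening in m.
Only numpy, scipy, OpenCV 4.12 (cv2) and the standard library are available. Lean on these libraries where they do the work, as an engineer would, in place of code of your own. Each camera call takes 0.05 s, during which the arm holds its last target.

## Working session

There is one attempt and no reset: what is moved stays moved. The work goes in short steps, Python scripts to look and compute and a tool call to move; the robot and the scene stay as the last step left them, time stands still between calls to the robot, and variables do not carry over. Pictures are saved under pics/ and viewed, and the job is handed in when it is done.

Besides the shell and the picture viewer there is one more tool, called after "Call:" as name([rows], argument=value, ...), one row to a line, values as JSON. jog_arm: Moves the arm, as the interface text tells. Its arguments: {"type":"object","properties":{"steps":{"type":"array","items":{"type":"array"}},"fingers":{"type":"number"},"grip_force":{"type":"number"}},"required":["steps"]}

```bash
mkdir -p pics; python3 - <<'E'
from station import ctrl
import cv2
for n in ["scene","top","wrist"]:
    ci=ctrl.camera_info(n); print(n,ci)
    im=ctrl.get_image(n); cv2.imwrite(f"pics/{n}0.png",im[:,:,::-1])
print(ctrl.get_obs())
E
```

```text
scene {'K': array([[449.89368021,   0.        , 315.5955822 ],
       [  0.        , 449.89368021, 245.56017317],
       [  0.        ,   0.        ,   1.        ]]), 'camera_from_world': array([[-0.89313484, -0.44941758,  0.01827565,  0.42089361],
       [ 0.30575308, -0.57682465,  0.7574882 , -0.33280056],
       [-0.32988667,  0.68212694,  0.652593  , -0.72854252],
       [ 0.        ,  0.        ,  0.        ,  1.        ]])}
top {'K': array([[473.64980255,   0.        , 323.02146433],
       [  0.        , 473.64980255, 242.58096143],
       [  0.        ,   0.        ,   1.        ]]), 'camera_from_world': array([[-0.02806892, -0.99914727, -0.03027992, -0.14911732],
       [ 0.99470681, -0.03091394,  0.09799328, -0.5693727 ],
       [-0.09884579, -0.02736907,  0.99472632, -1.0426822 ],
       [ 0.        ,  0.        ,  0.        ,  1.        ]])}
wrist {'K': array([[422.06449984,   0.        , 318.53300183],
       [  0.        , 422.06449984, 245.08091284],
       [  0.        ,   0.        ,   1.        ]]), 'camera_from_world': array([[ 0.3958335 ,  0.91831968, -0.00219368,
[... 152 characters left out ...]
    ,  0.        ,  0.        ,  1.        ]])}
{'t': 0.15, 'q': array([ 1.04602960e+00,  5.32299872e-02,  1.61397569e+00,  1.91426205e-05,
        1.47600265e+00, -1.19012071e-01]), 'dq': array([-0.00081907, -0.00124607, -0.00432773, -0.00029843, -0.00206708,
       -0.00048905]), 'effort': array([ 6.14767578e-04, -3.94243562e+01, -3.70719981e+01, -1.46677821e-04,
        4.70380532e-03, -1.40051247e-05]), 'tool_pos': array([0.24659521, 0.57407026, 0.40373159]), 'tool_rot': array([-6.32890711e-01, -3.07664154e+00,  2.39767103e-03]), 'contact_force': array([-0.6024424 , -1.04954665,  0.79976542]), 'wrist_torque': array([-0.01031109, -0.01612635, -0.00371873]), 'opening': 0.08554380585546066}
```

View pics/scene0.png

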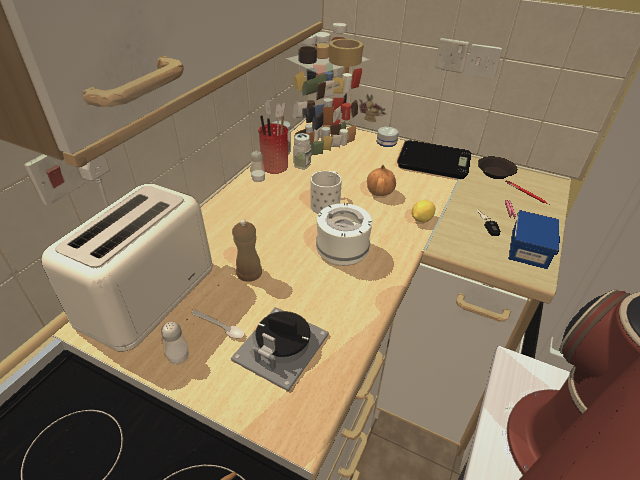

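View pics/top0.png

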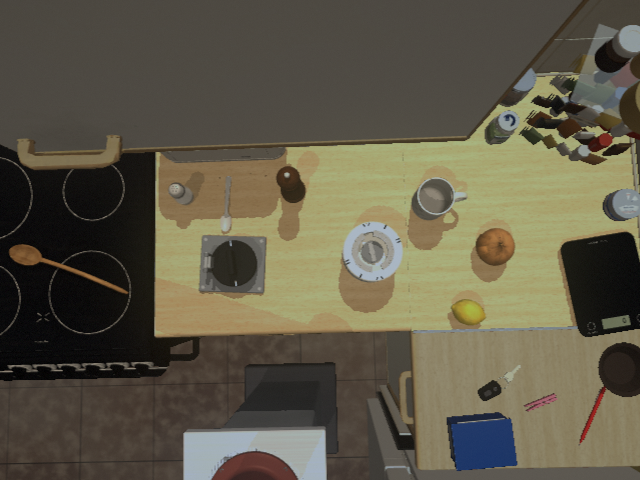

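View pics/wrist0.png

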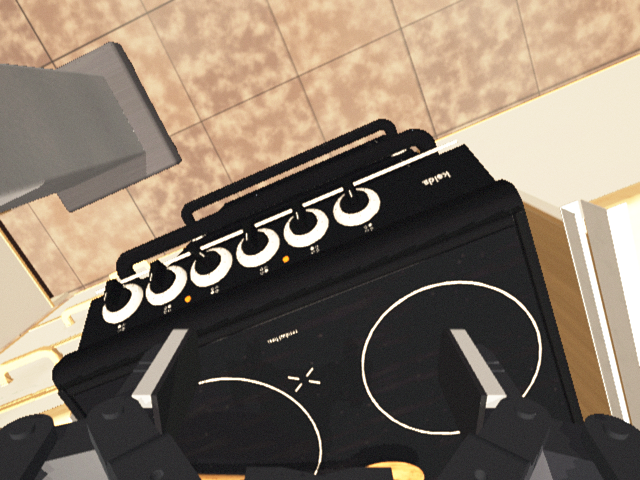

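The top view shows the keeper at about (233,264) with its hasp on the left, world +y, side. The chopper is at (373,250), and the toaster lies under the cabinet at the back. Next I'll crop and enlarge these.

```bash
cat > h.py <<'E'
import numpy as np, cv2
from station import ctrl
def ray(ci,uv,z):
    K=ci["K"];T=ci["camera_from_world"];R=T[:3,:3];c=-R.T@T[:3,3]
    uv=np.atleast_2d(uv).astype(float)
    d=np.c_[(uv[:,0]-K[0,2])/K[0,0],-(uv[:,1]-K[1,2])/K[1,1],-np.ones(len(uv))]@R
    return c+d*((z-c[2])/d[:,2])[:,None]
def proj(ci,P):
    K=ci["K"];T=ci["camera_from_world"];p=np.atleast_2d(P)@T[:3,:3].T+T[:3,3]
    return np.c_[K[0,2]+K[0,0]*p[:,0]/-p[:,2],K[1,2]-K[1,1]*p[:,1]/-p[:,2]]
E
python3 - <<'E'
import cv2
t=cv2.imread("pics/top0.png");s=cv2.imread("pics/scene0.png")
cv2.imwrite("pics/a.png",cv2.resize(t[225:305,190:275],None,fx=7,fy=7,interpolation=cv2.INTER_CUBIC))
cv2.imwrite("pics/b.png",cv2.resize(t[210:290,333:413],None,fx=7,fy=7,interpolation=cv2.INTER_CUBIC))
cv2.imwrite("pics/c.png",cv2.resize(s[300:395,225:335],None,fx=6,fy=6,interpolation=cv2.INTER_CUBIC))
cv2.imwrite("pics/d.png",cv2.resize(s[195:270,305:385],None,fx=7,fy=7,interpolation=cv2.INTER_CUBIC))
E
```

```text
(no output)
```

View pics/a.png

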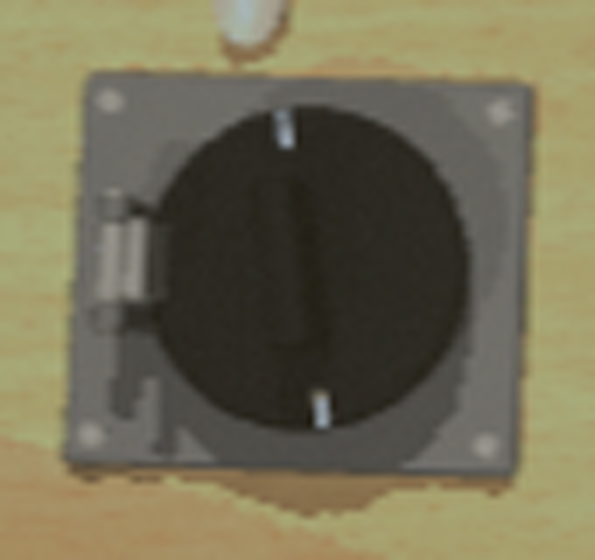

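View pics/b.png

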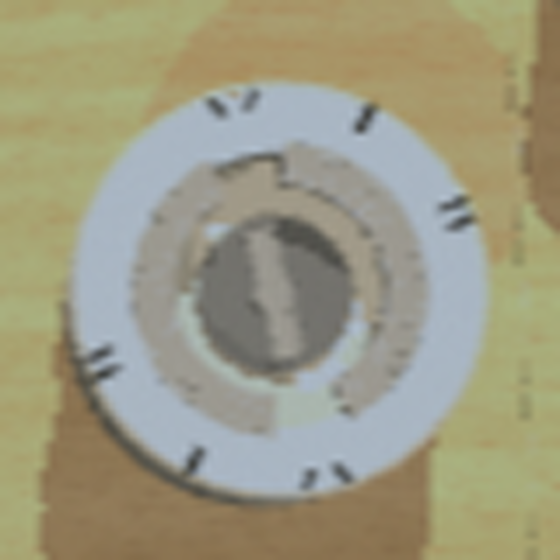

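View pics/c.png

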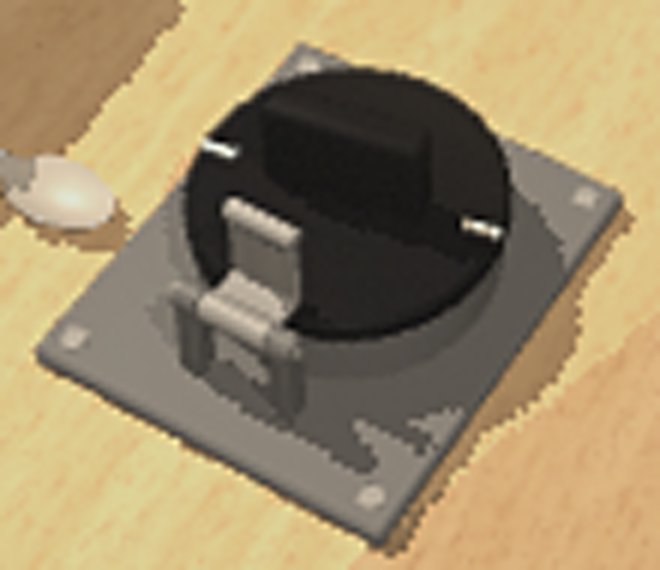

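View pics/d.png

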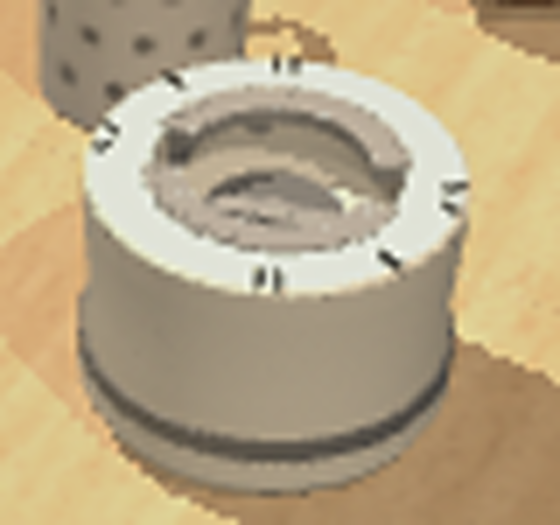

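The crops show the keeper plate corners, the two white ribs on the lid, and the chopper marks. In crop b the gaps are at (235,100) and (328,478), and the half-way bars at (367,117) and (195,460). Now I'll measure.

```bash
python3 - <<'E'
from h import *
top=ctrl.camera_info("top");sc=ctrl.camera_info("scene")
A=lambda p:(np.array(p)+.5)/7-.5+[190,225]
B=lambda p:(np.array(p)+.5)/7-.5+[333,210]
C=lambda p:(np.array(p)+.5)/6-.5+[225,300]
D=lambda p:(np.array(p)+.5)/7-.5+[305,195]
c=ray(top,A([(92,75),(535,85),(515,472),(68,462)]),.008);print(c,c.mean(0),[np.linalg.norm(c[i]-c[i-1]) for i in range(4)])
c2=ray(sc,C([(40,357),(300,47),(622,203),(382,545)]),.006);print("scene",c2,c2.mean(0))
r=ray(top,A([(284,128),(320,408)]),.040);print("rib",r,r.mean(0)); d=r[0]-r[1];print(np.degrees(np.arctan2(d[1],d[0])))
r=ray(sc,C([(219,149),(481,228)]),.040);print("rib sc",r,r.mean(0)); d=r[0]-r[1];print(np.degrees(np.arctan2(d[1],d[0])))
for nm,ci,m in [("top",top,B([(235,100),(328,478),(367,117),(195,460),(457,212),(100,363)])),("sc",sc,D([(454,196),(104,137),(389,260),(174,80),(267,279),(287,65)]))]:
    P=ray(ci,m,.091);print(nm,P,P.mean(0))
    for i in (0,2,4):
        d=P[i]-P[i+1];print(np.linalg.norm(d),np.degrees(np.arctan2(d[1],d[0])))
# circles: lid plate, chopper outline in top
t=cv2.imread("pics/top0.png")
E
```

```text
[[ 0.59208917  0.11258558  0.008     ]
 [ 0.58413762 -0.03437939  0.008     ]
 [ 0.45760829 -0.02578764  0.008     ]
 [ 0.46495589  0.12087344  0.008     ]] [0.52469774 0.043323   0.008     ] [np.float64(0.1274031332624986), np.float64(0.14717991709220496), np.float64(0.12682069616817543), np.float64(0.14684501955303922)]
scene [[ 0.59138881  0.11301034  0.006     ]
 [ 0.58490084 -0.0346868   0.006     ]
 [ 0.45599685 -0.02528075  0.006     ]
 [ 0.46456604  0.12109465  0.006     ]] [0.52421313 0.04353436 0.006     ]
rib [[0.56913469 0.04164555 0.04      ]
 [0.47956544 0.03094376 0.04      ]] [0.52435006 0.03629465 0.04      ]
6.81343659910201
rib sc [[0.5692471  0.03961174 0.04      ]
 [0.4803993  0.02858655 0.04      ]] [0.5248232  0.03409915 0.04      ]
7.073717260214623
top [[ 0.59524662 -0.26019636  0.091     ]
 [ 0.48035455 -0.28372083  0.091     ]
 [ 0.58878189 -0.29979008  0.091     ]
 [ 0.48687596 -0.24421827  0.091     ]
 [ 0.55909106 -0.32560671  0.091     ]
 [ 0.5168048  -0.21675202  0.091     ]] [ 0.53785915 -0.27171405  0.091     ]
0.11727569321218574 11.571532644559795
0.11607344561493182 -28.60471624590861
0.11677958517890309 -68.77058459458911
sc [[ 0.48266084 -0.29267861  0.091     ]
 [ 0.59775679 -0.26758385  0.091     ]
 [ 0.48874191 -0.25185807  0.091     ]
 [ 0.59106766 -0.30789645  0.091     ]
 [ 0.51919732 -0.22487408  0.091     ]
 [ 0.56056227 -0.33420237  0.091     ]] [ 0.5399978  -0.27984891  0.091     ]
0.11779993498202188 -167.70010684287618
0.1166655793686357 151.2928212705895
0.11689197111989819 110.72440518062761
```

```bash
python3 - <<'E'
from h import *
top=ctrl.camera_info("top");sc=ctrl.camera_info("scene")
A=lambda p:(np.array(p)+.5)/7-.5+[190,225]
B=lambda p:(np.array(p)+.5)/7-.5+[333,210]
C=lambda p:(np.array(p)+.5)/6-.5+[225,300]
D=lambda p:(np.array(p)+.5)/7-.5+[305,195]
m1=B([(235,100),(328,478),(367,117),(195,460),(457,212),(100,363)]);m2=D([(104,137),(454,196),(174,80),(389,260),(287,65),(267,279)])
for z in (.075,.08,.083,.087,.091,.095):
    a=ray(top,m1,z);b=ray(sc,m2,z);print(z,(a-b).mean(0)*1e3,a.mean(0),b.mean(0))
m1=A([(284,128),(320,408)]);m2=C([(219,149),(481,228)])
for z in (.034,.038,.041):
    a=ray(top,m1,z);b=ray(sc,m2,z);print(z,(a-b)*1e3)
# hasp bead: top (z .074) and scene
print(ray(top,A([(127,225),(124,297)]),.074), ray(sc,C([(230,205),(294,238)]),.074))
for n,ci in(("top",top),("sc",sc)):
  T=ci["camera_from_world"];print(n,-T[:3,:3].T@T[:3,3])
# bystanders
print("spoon",ray(top,[(225,228),(228,178)],.005),"mill top",ray(top,[(289,173)],.15),ray(sc,[(246,280)],0),"salt",ray(sc,[(176,358)],.0))
print("mug",ray(top,[(434,192)],.09),"lemon",ray(top,[(467,312)],.03),"onion",ray(top,[(496,245)],.05),"toaster",ray(sc,[(130,345),(210,272)],0))
E
```

```text
0.075 [-8.57631409 26.59963705  0.        ] [ 0.53912236 -0.27294252  0.075     ] [ 0.54769867 -0.29954216  0.075     ]
0.08 [-6.56454452e+00  2.08293941e+01  1.11022302e-13] [ 0.53872761 -0.27255863  0.08      ] [ 0.54529215 -0.29338802  0.08      ]
0.083 [-5.35748278 17.36724829  0.        ] [ 0.53849075 -0.27232829  0.083     ] [ 0.54384824 -0.28969553  0.083     ]
0.087 [-3.74806713 12.75105391  0.        ] [ 0.53817495 -0.27202117  0.087     ] [ 0.54192302 -0.28477222  0.087     ]
0.091 [-2.13865147e+00  8.13485954e+00  5.55111512e-14] [ 0.53785915 -0.27171405  0.091     ] [ 0.5399978  -0.27984891  0.091     ]
0.095 [-5.29235818e-01  3.51866516e+00 -1.85037171e-14] [ 0.53754334 -0.27140693  0.095     ] [ 0.53807258 -0.27492559  0.095     ]
0.034 [[-2.41210256  7.40032937  0.        ]
 [-2.86199616  7.75979146  0.        ]]
0.038 [[-0.87897528  3.82264584  0.        ]
 [-1.5099079   4.15806731  0.        ]]
0.041 [[ 2.70870175e-01  1.13938320e+00 -1.11022302e-13]
 [-4.95841709e-01  1.45677419e+00 -1.11022302e-13]]
[[0.53696232 0.08303    0.074     ]
 [0.51474189 0.08405164 0.074     ]] [[0.53848112 0.07890122 0.074     ]
 [0.51539322 0.08054895 0.074     ]]
top [ 0.45910859 -0.19512896  1.08846286]
sc [0.23733308 0.4941479  0.71984214]
spoon [[0.60784011 0.06125606 0.005     ]
 [0.7258417  0.05326939 0.005     ]] mill top [[ 0.69607414 -0.1043728   0.15      ]] [[ 0.68598714 -0.07942845  0.        ]] salt [[0.68796585 0.15569149 0.        ]]
mug [[ 0.65902512 -0.40667207  0.09      ]] lemon [[ 0.40144761 -0.47766942  0.03      ]] onion [[ 0.54529385 -0.54328187  0.05      ]] toaster [[ 7.85985469e-01  1.72975795e-01  0.00000000e+00]
 [ 7.72594348e-01 -6.28667865e-02 -1.11022302e-16]]
```

```bash
cat >> h.py <<'E'
from scipy.spatial.transform import Rotation as Ro
def plan(xyz,yaw,n):
    o=ctrl.get_obs();R=Ro.from_rotvec(o["tool_rot"]);p=o["tool_pos"]
    print("t %.2f"%o["t"],"pos",p.round(4),"yaw",np.degrees(np.arctan2(*R.as_matrix()[[1,0],0])).round(2),"tilt z",R.as_matrix()[:,2].round(4),"open",round(o["opening"],4),"F",o["contact_force"].round(1),"M",o["wrist_torque"].round(2))
    y=np.radians(yaw);x=np.array([np.cos(y),np.sin(y),0]);z=np.array([0,0,-1.])
    G=Ro.from_matrix(np.c_[x,np.cross(z,x),z]);dr=(R.inv()*G).as_rotvec(degrees=True)/n;d=(np.array(xyz)-p)/n
    print("total turn",(dr*n).round(2),"shift",(d*n).round(4))
    for i in range(n):
        print([(R.inv().apply(d)*100).round(2).tolist(),dr.round(2).tolist()]);R=R*Ro.from_rotvec(dr,degrees=True)
def snap(name,f):
    ci=ctrl.camera_info(name);im=ctrl.get_image(name)[:,:,::-1].copy();cv2.imwrite(f"pics/{f}.png",im);np.savez(f"pics/{f}.npz",K=ci["K"],camera_from_world=ci["camera_from_world"]);return ci,im
E
python3 -c "
from h import *
plan([.523,.011,.35],176.3,14)
T=ctrl.camera_info('wrist')['camera_from_world'];o=ctrl.get_obs();print(Ro.from_rotvec(o['tool_rot']).inv().apply(-T[:3,:3].T@T[:3,3]-o['tool_pos']))"
```

```text
t 0.15 pos [0.2466 0.5741 0.4037] yaw 156.75 tilt z [-8.0e-04 -1.4e-03 -1.0e+00] open 0.0855 F [-0.6 -1.   0.8] M [-0.01 -0.02 -0.  ]
total turn [ -0.09  -0.03 -19.55] shift [ 0.2764 -0.5631 -0.0537]
[[-3.4, -2.92, 0.39], [-0.01, -0.0, -1.4]]
[[-3.33, -3.0, 0.39], [-0.01, -0.0, -1.4]]
[[-3.26, -3.08, 0.39], [-0.01, -0.0, -1.4]]
[[-3.18, -3.16, 0.39], [-0.01, -0.0, -1.4]]
[[-3.1, -3.23, 0.39], [-0.01, -0.0, -1.4]]
[[-3.02, -3.31, 0.39], [-0.01, -0.0, -1.4]]
[[-2.94, -3.38, 0.39], [-0.01, -0.0, -1.4]]
[[-2.86, -3.45, 0.39], [-0.01, -0.0, -1.4]]
[[-2.77, -3.52, 0.39], [-0.01, -0.0, -1.4]]
[[-2.69, -3.59, 0.39], [-0.01, -0.0, -1.4]]
[[-2.6, -3.65, 0.39], [-0.01, -0.0, -1.4]]
[[-2.51, -3.71, 0.38], [-0.01, -0.0, -1.4]]
[[-2.42, -3.77, 0.38], [-0.01, -0.0, -1.4]]
[[-2.32, -3.83, 0.38], [-0.01, -0.0, -1.4]]
[0.08640679 0.00012601 0.03210938]
```

Call:
jog_arm([
  [[-3.4,-2.9,0.3],[0,0,-1.4]],
  [[-3.3,-3.0,0.3],[0,0,-1.4]],
  [[-3.3,-3.1,0.3],[0,0,-1.4]],
  [[-3.2,-3.2,0.3],[0,0,-1.4]],
  [[-3.1,-3.2,0.3],[0,0,-1.4]],
  [[-3.0,-3.3,0.3],[0,0,-1.4]],
  [[-2.9,-3.4,0.3],[0,0,-1.4]],
  [[-2.9,-3.4,0.3],[0,0,-1.4]],
], fingers=1)

```text
t: 0.95
tool_pos: [0.4083, 0.2459, 0.3762]
tool_rot: [-0.299, -3.125, 0.004]
contact_force: [0.9, 0.1, 0.7]
opening: 0.0853
```

```bash
python3 -c "
from h import *
plan([.523,.011,.35],176.3,8)"
```

```text
t 0.95 pos [0.4083 0.2459 0.3762] yaw 169.05 tilt z [-0.0023 -0.0024 -1.    ] open 0.0853 F [0.9 0.1 0.7] M [-0.02 -0.05  0.03]
total turn [-0.16 -0.11 -7.25] shift [ 0.1147 -0.2349 -0.0262]
[[-1.97, -2.61, 0.33], [-0.02, -0.01, -0.91]]
[[-1.92, -2.64, 0.33], [-0.02, -0.01, -0.91]]
[[-1.88, -2.67, 0.33], [-0.02, -0.01, -0.91]]
[[-1.84, -2.7, 0.33], [-0.02, -0.01, -0.91]]
[[-1.8, -2.73, 0.33], [-0.02, -0.01, -0.91]]
[[-1.75, -2.76, 0.33], [-0.02, -0.01, -0.91]]
[[-1.71, -2.78, 0.33], [-0.02, -0.01, -0.91]]
[[-1.67, -2.81, 0.33], [-0.02, -0.01, -0.91]]
```

Call:
jog_arm([
  [[-2.0,-2.6,0.3],[0,0,-0.9]],
  [[-1.9,-2.6,0.3],[0,0,-0.9]],
  [[-1.9,-2.7,0.3],[0,0,-0.9]],
  [[-1.8,-2.7,0.3],[0,0,-0.9]],
  [[-1.8,-2.7,0.3],[0,0,-0.9]],
  [[-1.8,-2.8,0.3],[0,0,-0.9]],
  [[-1.7,-2.8,0.3],[0,0,-0.9]],
  [[-1.7,-2.8,0.3],[0,0,-0.9]],
])

```text
t: 1.75
tool_pos: [0.5259, -0.0017, 0.3496]
tool_rot: [-0.1, -3.137, 0.004]
contact_force: [0.3, 0.8, -0.0]
opening: 0.0853
```

Call:
jog_arm([
  [[0,0,0],[0,0,0]],
])

```text
t: 1.85
tool_pos: [0.5267, -0.0044, 0.3489]
tool_rot: [-0.106, -3.136, 0.005]
contact_force: [-0.3, -0.3, -0.4]
opening: 0.0855
```

```bash
python3 -c "
from h import *
plan([.523,.011,.35],176.3,3)
snap('wrist','w1')"
```

```text
t 1.85 pos [ 0.5267 -0.0044  0.3489] yaw 176.14 tilt z [-0.0042 -0.0029 -1.    ] open 0.0855 F [-0.3 -0.3 -0.4] M [ 0.08  0.04 -0.04]
total turn [-0.18 -0.23 -0.15] shift [-0.0037  0.0154  0.0011]
[[0.16, 0.5, -0.04], [-0.06, -0.08, -0.05]]
[[0.16, 0.51, -0.04], [-0.06, -0.08, -0.05]]
[[0.16, 0.51, -0.04], [-0.06, -0.08, -0.05]]
```

View pics/w1.png

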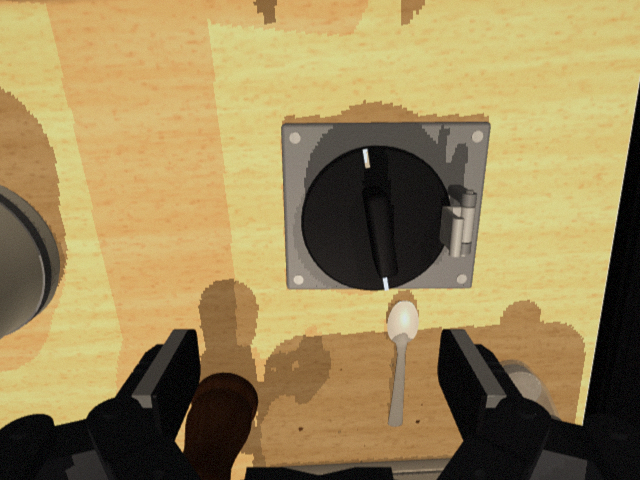

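```bash
python3 - <<'E'
from h import *
ci=dict(np.load("pics/w1.npz"))
r=ray(ci,[(366,158),(386,284)],.039);print("ribs",r,r.mean(0));d=r[1]-r[0];print(np.degrees(np.arctan2(d[1],d[0])))
im=cv2.imread("pics/w1.png");m=(im.max(2)<40).astype(np.uint8);m[300:]=0;m[:100]=0;m[:,500:]=0
cs,_=cv2.findContours(m,0,2);c=max(cs,key=cv2.contourArea);P=ray(ci,c[:,0],.038)
(x,y),rad=cv2.minEnclosingCircle(P[:,:2].astype(np.float32));print("lid circ",x,y,rad)
c=ray(ci,[(283,123),(490,122),(472,289),(288,289)],.008);print(c,c.mean(0))
b=ray(ci,[(452,255),(466,256),(456,205)],.072);print(b)
E
```

```text
ribs [[0.4777543  0.02940216 0.039     ]
 [0.56814754 0.04086854 0.039     ]] [0.52295092 0.03513535 0.039     ]
7.229359069286017
lid circ 0.5201736688613892 0.03867817670106888 0.055506110191345215
[[ 0.45358015 -0.02509079  0.008     ]
 [ 0.46283811  0.12018501  0.008     ]
 [ 0.59135157  0.11386449  0.008     ]
 [ 0.58150393 -0.03333892  0.008     ]] [0.52231844 0.04390495 0.008     ]
[[0.53614619 0.0772661  0.072     ]
 [0.53738842 0.08591784 0.072     ]
 [0.50452605 0.07857031 0.072     ]]
```

Call:
jog_arm([
  [[0.3,1.0,0],[-0.1,-0.2,-0.1]],
  [[0.0,0.5,2],[0,0,0]],
  [[0,0,3],[0,0,0]],
  [[0,0,2],[0,0,0]],
  [[0,0,0],[0,0,0]],
])

```text
t: 2.4
tool_pos: [0.5219, 0.0194, 0.2784]
tool_rot: [0.093, 3.138, 0.004]
contact_force: [0.3, -0.6, 0.1]
opening: 0.0858
```

```bash
python3 -c "
from h import *
plan([.523,.0105,.216],176.3,3)
"
```

```text
t 2.40 pos [0.5219 0.0194 0.2784] yaw 176.59 tilt z [ 0.0019  0.0025 -1.    ] open 0.0858 F [ 0.3 -0.6  0.1] M [-0.07  0.04  0.  ]
total turn [0.15 0.1  0.29] shift [ 0.0011 -0.0089 -0.0624]
[[-0.05, -0.3, 2.08], [0.05, 0.03, 0.1]]
[[-0.05, -0.3, 2.08], [0.05, 0.03, 0.1]]
[[-0.05, -0.3, 2.08], [0.05, 0.03, 0.1]]
```

Call:
jog_arm([
  [[0,-0.7,1],[0,0,0.2]],
  [[0,0,1.5],[0,0,0]],
  [[0,0,1.5],[0,0,0]],
  [[0,0,1],[0,0,0]],
  [[0,0,0.5],[0,0,0]],
  [[0,0,0],[0,0,0]],
])

```text
t: 3.0
tool_pos: [0.522, 0.0147, 0.2232]
tool_rot: [0.094, 3.132, 0.004]
contact_force: [0.2, 0.4, -0.3]
opening: 0.0858
```

```bash
python3 -c "
from h import *
plan([.523,.0105,.216],176.3,3)
snap('scene','s1');im=snap('wrist','w2')
im=cv2.imread('pics/s1.png');cv2.imwrite('pics/s1c.png',cv2.resize(im[200:400,180:380],None,fx=3,fy=3))
"
```

```text
t 3.00 pos [0.522  0.0147 0.2232] yaw 176.56 tilt z [ 0.0078  0.0026 -1.    ] open 0.0858 F [ 0.2  0.4 -0.3] M [-0.03 -0.02 -0.02]
total turn [0.17 0.43 0.26] shift [ 0.001  -0.0042 -0.0072]
[[-0.04, -0.14, 0.24], [0.06, 0.14, 0.09]]
[[-0.04, -0.14, 0.24], [0.06, 0.14, 0.09]]
[[-0.04, -0.14, 0.24], [0.06, 0.14, 0.09]]
```

View pics/s1c.png

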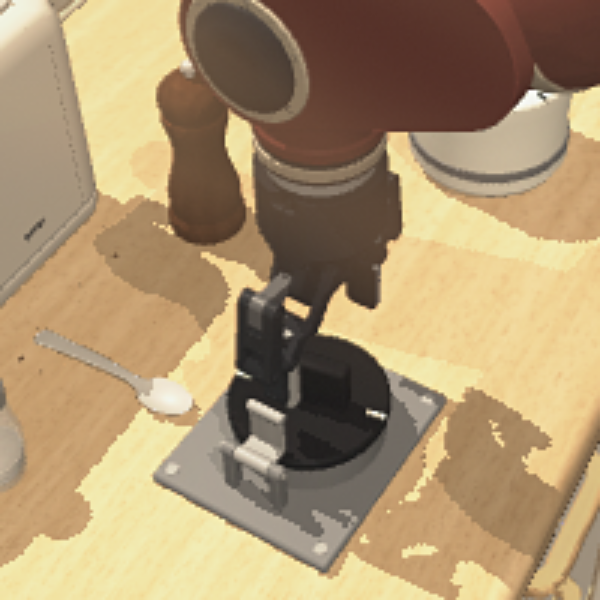

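View pics/w2.png

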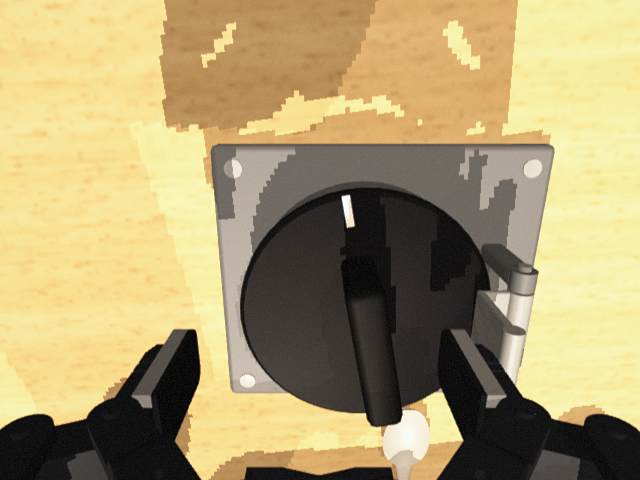

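The finger is down between the grip bar and the hasp tab. I'll lower it slightly and push along +y.

Call:
jog_arm([
  [[0,-0.2,0.5],[0,0.4,0]],
  [[0,0,0.4],[0,0,0]],
  [[0,0.5,0],[0,0,0]],
  [[0,0.7,0],[0,0,0]],
  [[0,1,0],[0,0,0]],
])

```text
t: 3.6
tool_pos: [0.5249, 0.0347, 0.2167]
tool_rot: [0.097, 3.134, 0.004]
contact_force: [-0.6, -0.5, 1.7]
opening: 0.0853
```

Call:
jog_arm([
  [[0,1,0],[0,0,0]],
  [[0,1,0],[0,0,0]],
])

```text
t: 3.8
tool_pos: [0.5272, 0.0563, 0.22]
tool_rot: [0.095, 3.133, 0.002]
contact_force: [-0.2, 0.1, -1.4]
opening: 0.0855
```

```bash
python3 -c "
from h import *
plan([.526,.066,.214],176.3,3)
snap('scene','s2')
im=cv2.imread('pics/s2.png');cv2.imwrite('pics/s2c.png',cv2.resize(im[280:400,220:340],None,fx=5,fy=5))
"
```

```text
t 3.80 pos [0.5272 0.0563 0.22  ] yaw 176.52 tilt z [ 0.0068  0.001  -1.    ] open 0.0855 F [-0.2  0.1 -1.4] M [ 0.03  0.01 -0.04]
total turn [0.08 0.39 0.22] shift [-0.0012  0.0097 -0.006 ]
[[0.06, 0.32, 0.2], [0.03, 0.13, 0.07]]
[[0.06, 0.32, 0.2], [0.03, 0.13, 0.07]]
[[0.06, 0.32, 0.2], [0.03, 0.13, 0.07]]
```

View pics/s2c.png

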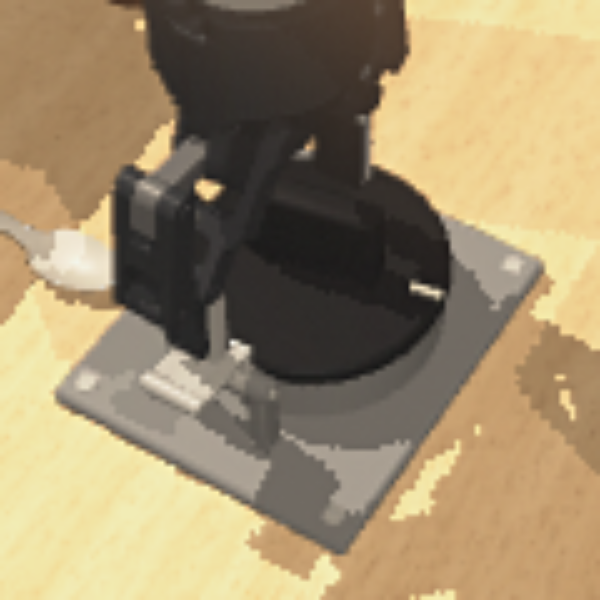

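The hasp appears to have swung outward past the finger. I'll back the finger off, rise, and check.

Call:
jog_arm([
  [[0,0,-1.5],[0,0.3,0]],
  [[0,-0.5,-2.5],[0,0,0]],
  [[0,-1,-2.5],[0,0,0]],
  [[0,-0.8,-1.5],[0,0,-3]],
  [[0,-0.2,-0.5],[0,0,-4]],
  [[0,0,0],[0,0,-2]],
  [[0,0,0],[0,0,0]],
])

```text
t: 4.55
tool_pos: [0.5247, 0.0361, 0.3065]
tool_rot: [0.172, -3.137, -0.004]
contact_force: [-0.6, 0.2, 0.4]
opening: 0.0854
```

```bash
python3 -c "
from h import *
plan([.5235,.035,.30],187.1,3)
snap('wrist','w3')
"
```

```text
t 4.55 pos [0.5247 0.0361 0.3065] yaw -173.72 tilt z [-4.0e-04  2.6e-03 -1.0e+00] open 0.0854 F [-0.6  0.2  0.4] M [-0.01 -0.    0.02]
total turn [ 0.15 -0.   -0.82] shift [-0.0012 -0.0011 -0.0065]
[[0.04, -0.03, 0.22], [0.05, -0.0, -0.27]]
[[0.04, -0.03, 0.22], [0.05, -0.0, -0.27]]
[[0.04, -0.03, 0.22], [0.05, -0.0, -0.27]]
```

View pics/w3.png

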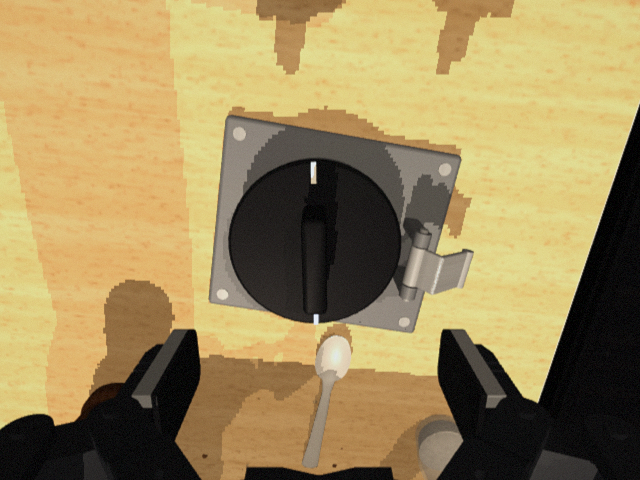

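The hasp is open, hanging outward at (445,268), and the lid is still seated with its ribs at (314,172) and (316,318). I'll refine the lid pose.

```bash
python3 - <<'E'
from h import *
ci=dict(np.load("pics/w3.npz"))
im=cv2.imread("pics/w3.png");m=(im.min(2)>150).astype(np.uint8)
for u,v in((314,172),(316,318)):
    w=m[v-15:v+12,u-8:u+9];ys,xs=np.nonzero(w);print(len(xs),xs.mean()+u-8,ys.mean()+v-15)
r=ray(ci,[(314,172),(316,318)],.039);print(r,r.mean(0));d=r[1]-r[0];print(np.degrees(np.arctan2(d[1],d[0])))
# bar top centre  (z=.074)
print(ray(ci,[(314,222),(315,312)],.074), ray(ci,[(304,222),(326,222),(304,310),(327,310)],.074))
plan([.5235,.035,.217],187.1,5)
E
```

```text
105 313.0 172.0
48 315.7083333333333 319.1875
[[0.47744546 0.02998787 0.039     ]
 [0.56831825 0.04082026 0.039     ]] [0.52288185 0.03540407 0.039     ]
6.7978036768107275
[[0.49620716 0.0322405  0.074     ]
 [0.54557346 0.0379739  0.074     ]] [[0.49673759 0.02733845 0.074     ]
 [0.49557056 0.03812369 0.074     ]
 [0.54501625 0.03204452 0.074     ]
 [0.5437098  0.04418099 0.074     ]]
t 4.60 pos [0.5247 0.0361 0.3064] yaw -173.75 tilt z [-6.0e-04  2.6e-03 -1.0e+00] open 0.0853 F [ 0.  -0.5 -0.8] M [-0.04 -0.   -0.02]
total turn [ 0.15 -0.01 -0.85] shift [-0.0012 -0.0011 -0.0894]
[[0.03, -0.02, 1.79], [0.03, -0.0, -0.17]]
[[0.03, -0.02, 1.79], [0.03, -0.0, -0.17]]
[[0.03, -0.02, 1.79], [0.03, -0.0, -0.17]]
[[0.03, -0.02, 1.79], [0.03, -0.0, -0.17]]
[[0.03, -0.02, 1.79], [0.03, -0.0, -0.17]]
```

Call:
jog_arm([
  [[0.1,-0.1,1.5],[0,0,-0.6]],
  [[0,0,2],[0,0,0]],
  [[0,0,2],[0,0,0]],
  [[0,0,1.5],[0,0,0]],
  [[0,0,0.8],[0,0,0]],
  [[0,0,0],[0,0,0]],
])

```text
t: 5.2
tool_pos: [0.5212, 0.0364, 0.2186]
tool_rot: [0.189, -3.129, -0.006]
contact_force: [-0.2, 1.3, -0.9]
opening: 0.0855
```

```bash
python3 -c "
from h import *
plan([.5232,.035,.217],187.0,2)
"
```

```text
t 5.20 pos [0.5212 0.0364 0.2186] yaw -173.09 tilt z [-0.0073  0.0031 -1.    ] open 0.0855 F [-0.2  1.3 -0.9] M [ 0.04 -0.04 -0.01]
total turn [ 0.23 -0.39 -0.09] shift [ 0.002  -0.0014 -0.0016]
[[-0.09, -0.08, 0.08], [0.11, -0.2, -0.05]]
[[-0.09, -0.08, 0.08], [0.11, -0.2, -0.05]]
```

Call:
jog_arm([
  [[-0.2,0.1,0.1],[0.2,-0.4,0]],
  [[0,0,0],[0,0,0]],
])

```text
t: 5.4
tool_pos: [0.5231, 0.0378, 0.2172]
tool_rot: [-0.189, 3.136, 0.001]
contact_force: [0.1, 0.0, 0.4]
opening: 0.0851
```

Call:
jog_arm([
  [[0,0,0],[0,0,0]],
  [[0,0,0],[0,0,0]],
  [[0,0,0],[0,0,0]],
  [[0,0,0],[0,0,0]],
  [[0,0,0],[0,0,0]],
  [[0,0,0],[0,0,0]],
], fingers=-1, grip_force=50)

```text
t: 6.0
tool_pos: [0.5246, 0.0378, 0.2205]
tool_rot: [-0.189, 3.13, -0.001]
contact_force: [-0.4, -0.3, -0.8]
opening: 0.0124
```

```bash
python3 -c "
from h import *
plan([.5232,.035,.217],187.0,2)
"
```

```text
t 6.00 pos [0.5246 0.0378 0.2205] yaw -173.09 tilt z [ 6.3e-03 -2.0e-04 -1.0e+00] open 0.0124 F [-0.4 -0.3 -0.8] M [-0.01  0.06 -0.04]
total turn [-0.06  0.36 -0.09] shift [-0.0014 -0.0028 -0.0035]
[[0.09, -0.13, 0.17], [-0.03, 0.18, -0.05]]
[[0.09, -0.13, 0.18], [-0.03, 0.18, -0.05]]
```

Call:
jog_arm([
  [[0,0,-0.8],[0,0.3,0]],
  [[0,0,-1.5],[0,0,0]],
  [[0,0,-2],[0,0,0]],
  [[0,0,-2.5],[0,0,0]],
  [[0,0,-2.5],[0,0,0]],
  [[0,0,-2],[0,0,0]],
  [[0,0,-1],[0,0,0]],
])

```text
t: 6.7
tool_pos: [0.5231, 0.038, 0.3506]
tool_rot: [0.189, -3.133, 0.0]
contact_force: [0.3, 0.2, -0.6]
opening: 0.012
```

```bash
python3 -c "
from h import *
plan([.5,-.26,.38],192,10)
snap('wrist','w4')
"
```

```text
t 6.70 pos [0.5231 0.038  0.3506] yaw -173.09 tilt z [-3.4e-03 -5.0e-04 -1.0e+00] open 0.012 F [ 0.3  0.2 -0.6] M [-0.04 -0.02  0.02]
total turn [ 0.   -0.19 -5.09] shift [-0.0231 -0.298   0.0294]
[[0.59, -2.93, -0.29], [0.0, -0.02, -0.51]]
[[0.62, -2.93, -0.29], [0.0, -0.02, -0.51]]
[[0.64, -2.92, -0.29], [0.0, -0.02, -0.51]]
[[0.67, -2.91, -0.29], [0.0, -0.02, -0.51]]
[[0.69, -2.91, -0.29], [0.0, -0.02, -0.51]]
[[0.72, -2.9, -0.29], [0.0, -0.02, -0.51]]
[[0.74, -2.9, -0.29], [0.0, -0.02, -0.51]]
[[0.77, -2.89, -0.29], [0.0, -0.02, -0.51]]
[[0.8, -2.88, -0.29], [0.0, -0.02, -0.51]]
[[0.82, -2.87, -0.29], [0.0, -0.02, -0.51]]
```

View pics/w4.png

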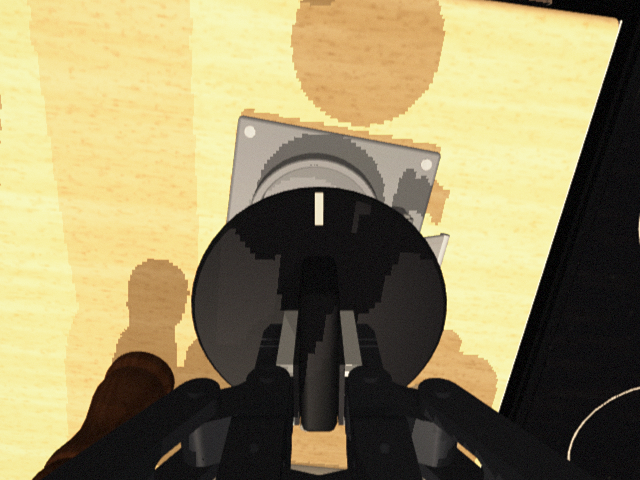

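```bash
python3 - <<'E'
from h import *
ci=dict(np.load("pics/w4.npz"));o=ctrl.get_obs();R=Ro.from_rotvec(o["tool_rot"])
im=cv2.imread("pics/w4.png");m=(im.min(2)>150).astype(np.uint8);w=m[185:235,305:333];ys,xs=np.nonzero(w);uv=(xs.mean()+305,ys.mean()+185);print(uv)
zp=o["tool_pos"][2]-.1825
P=ray(ci,[uv],zp+.001);print("rib tool",R.inv().apply(P-o["tool_pos"]))
# plate edge: outline points on the lower-visible black disc, sides and upper
m=(im.max(2)<75).astype(np.uint8)
pts=[]
for v in range(215,340,5):
    row=m[v];l=320
    xs=np.nonzero(row[150:480])[0]+150
    pts+= [(xs.min(),v),(xs.max(),v)]
P=R.inv().apply(ray(ci,pts,zp)-o["tool_pos"])[:,:2]
A=np.c_[2*P,np.ones(len(P))];s=np.linalg.lstsq(A,(P**2).sum(1),rcond=None)[0];print("centre",s[:2],"r",np.sqrt(s[2]+s[0]**2+s[1]**2))
r=np.abs(np.hypot(*(P-s[:2]).T)-.052);print(r.round(4))
E
```

```text
(np.float64(318.5), np.float64(206.1830985915493))
rib tool [[0.05050141 0.00112288 0.18154741]]
centre [0.00693789 0.00112333] r 0.04987920201365081
[0.0019 0.0015 0.0019 0.002  0.002  0.0021 0.0022 0.002  0.0023 0.0021
 0.0023 0.0021 0.0021 0.0022 0.0021 0.0022 0.0024 0.0021 0.0022 0.0023
 0.0022 0.0023 0.0021 0.0022 0.0023 0.0024 0.0024 0.0021 0.002  0.0021
 0.0023 0.0024 0.0021 0.0022 0.0021 0.0023 0.0021 0.0022 0.002  0.0021
 0.0022 0.0019 0.0019 0.002  0.0019 0.002  0.0022 0.0019 0.002  0.0021]
```

Call:
jog_arm([
  [[0.5,-2,-0.3],[0,-0.1,-0.5]],
  [[0.6,-3,-0.3],[0,0,-0.5]],
  [[0.6,-3,-0.3],[0,0,-0.5]],
  [[0.7,-3,-0.3],[0,0,-0.5]],
  [[0.7,-3,-0.3],[0,0,-0.5]],
  [[0.7,-3,-0.3],[0,0,-0.5]],
  [[0.7,-3,-0.3],[0,0,-0.5]],
  [[0.8,-2.5,-0.2],[0,0,-0.5]],
])

```text
t: 7.55
tool_pos: [0.5036, -0.1971, 0.3721]
tool_rot: [0.314, -3.122, -0.006]
contact_force: [0.5, 0.9, -1.4]
opening: 0.012
```

Call:
jog_arm([
  [[0.8,-2,0],[0,0,-0.3]],
  [[0.4,-1,0],[0,0,0]],
  [[0,0,0],[0,0,0]],
])

```text
t: 7.85
tool_pos: [0.4965, -0.2327, 0.3702]
tool_rot: [0.315, -3.119, -0.009]
contact_force: [0.5, 1.1, -1.5]
opening: 0.0116
```

```bash
python3 -c "
from h import *
plan([.5,-.26,.38],192,3)
snap('wrist','w5')
"
```

```text
t 7.85 pos [ 0.4965 -0.2327  0.3702] yaw -168.46 tilt z [-0.0073  0.0048 -1.    ] open 0.0116 F [ 0.5  1.1 -1.5] M [ 0.02 -0.   -0.  ]
total turn [ 0.35 -0.35 -0.46] shift [ 0.0035 -0.0273  0.0098]
[[0.07, -0.91, -0.33], [0.12, -0.12, -0.15]]
[[0.07, -0.91, -0.33], [0.12, -0.12, -0.15]]
[[0.07, -0.91, -0.33], [0.12, -0.12, -0.15]]
```

View pics/w5.png

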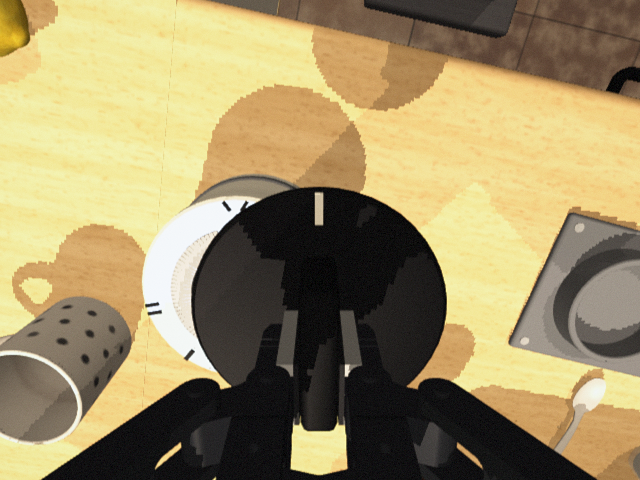

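```bash
cat >> h.py <<'E'
from scipy.optimize import least_squares
def lidfit(ci,im,o,vr=(200,345)):
    R=Ro.from_rotvec(o["tool_rot"]);m=(im.max(2)<75).astype(np.uint8);pts=[]
    for v in range(*vr,4):
        xs=np.nonzero(m[v,150:480])[0]+150; pts+=[(xs.min()-.5,v),(xs.max()+.5,v)]
    T=ci["camera_from_world"];c=-T[:3,:3].T@T[:3,3]
    far=ray(ci,pts,o["tool_pos"][2]-.1825)
    ct=R.inv().apply(c-o["tool_pos"]);d=R.inv().apply(far-c)
    def P(z): return ct+d*((z-ct[2])/d[:,2])[:,None]
    f=lambda s:np.hypot(P(s[2])[:,0]-s[0],P(s[2])[:,1]-s[1])-.052
    s=least_squares(f,[0,0,.1825],loss='soft_l1',f_scale=.0003);return s.x,np.abs(s.fun)
E
python3 - <<'E'
from h import *
ci=dict(np.load("pics/w5.npz"));im=cv2.imread("pics/w5.png");o=ctrl.get_obs()
x,f=lidfit(ci,im,o,(255,345));print(x,f.max(),np.median(f))
# w4 pose
o["tool_pos"]=np.array([.5231,.038,.3506]);o["tool_rot"]=np.array([.189,-3.133,0])
x,f=lidfit(dict(np.load("pics/w4.npz")),cv2.imread("pics/w4.png"),o);print(x,f.max(),np.median(f))
E
```

```text
[0.00284798 0.00025842 0.18638755] 0.0152611180929332 0.00012317552581921423
[0.00302162 0.00090179 0.18675407] 0.0024071848296498277 0.0001326394644845831
```

Call:
jog_arm([
  [[-1.5,0.2,0],[0.3,-0.3,0]],
  [[-2.5,1,0],[0,0,0]],
  [[-3,1,0],[0,0,0]],
  [[-2,0.7,0],[0,0,0]],
  [[-0.6,0,0],[0,0,0]],
  [[0,0,0],[0,0,0]],
  [[0,0,0],[0,0,0]],
])

```text
t: 8.6
tool_pos: [0.5915, -0.174, 0.3684]
tool_rot: [-0.329, 3.124, 0.006]
contact_force: [-0.1, 0.6, -1.0]
opening: 0.0122
```

```bash
python3 -c "
from h import *
plan([.5,-.26,.38],192,3)
snap('wrist','w6')
o=ctrl.get_obs();print(o['tool_pos'],o['tool_rot'],o['dq'])
"
```

```text
t 8.60 pos [ 0.5915 -0.174   0.3684] yaw -167.99 tilt z [-2.0e-04  3.9e-03 -1.0e+00] open 0.0122 F [-0.1  0.6 -1. ] M [-0.01  0.03 -0.03]
total turn [0.22 0.04 0.01] shift [-0.0915 -0.086   0.0116]
[[3.58, -2.17, -0.4], [0.07, 0.01, 0.0]]
[[3.58, -2.17, -0.39], [0.07, 0.01, 0.0]]
[[3.58, -2.17, -0.39], [0.07, 0.01, 0.0]]
[ 0.59128566 -0.17420665  0.36835232] [-0.32784385  3.12410464  0.00643486] [-0.01695708 -0.00964467  0.00783343 -0.00373828  0.00176595  0.00086024]
```

View pics/w6.png

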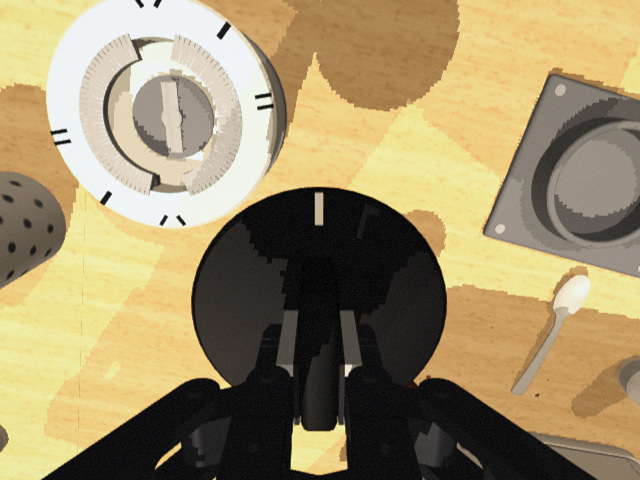

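All the chopper marks are visible: half-way bars at (223,30) and (106,198), lock pairs at (264,101) and (61,137), and gap strokes at (147,2) and (174,220).

```bash
python3 - <<'E'
from h import *
ci=dict(np.load("pics/w6.npz"));im=cv2.imread("pics/w6.png")
g=im.max(2);hull=np.zeros(g.shape,np.uint8)
w=(im.min(2)>200).astype(np.uint8);w[240:]=0;w[:,290:]=0
cs,_=cv2.findContours(w,0,2);c=max(cs,key=cv2.contourArea);h=cv2.convexHull(c);cv2.drawContours(hull,[h],-1,1,-1)
b=((g<90)&(hull>0)).astype(np.uint8)
n,l,st,ce=cv2.connectedComponentsWithStats(b)
M=[]
for i in range(1,n):
    if 15<st[i,4]<300:
        p=ray(ci,[ce[i]],.095)[0];print(st[i,4],ce[i].round(1),p.round(4));M.append(p)
for z in (.093,.095):
  a=ray(ci,[(223,30),(106,198),(264,101),(61,137)],z);print(z,(a[0]+a[1])/2,(a[2]+a[3])/2,[np.linalg.norm(a[0]-a[1])/2,np.linalg.norm(a[2]-a[3])/2])
E
```

```text
30 [139.4   3. ] [ 0.4811 -0.2875  0.095 ]
33 [156.9   2.8] [ 0.4792 -0.2789  0.095 ]
92 [223.2  30.5] [ 0.4848 -0.2445  0.095 ]
109 [138.3  46. ] [ 0.5011 -0.2866  0.095 ]
44 [262.   95.5] [ 0.5117 -0.2199  0.095 ]
36 [264.2 106.7] [ 0.5171 -0.2178  0.095 ]
43 [ 58.9 131.1] [ 0.5532 -0.3265  0.095 ]
40 [ 62.6 141.8] [ 0.5587 -0.3244  0.095 ]
102 [154.9 180.2] [ 0.5697 -0.2725  0.095 ]
62 [105.5 197.6] [ 0.5857 -0.2996  0.095 ]
30 [163.1 220.1] [ 0.5925 -0.2657  0.095 ]
30 [180.7 220. ] [ 0.5903 -0.2556  0.095 ]
0.093 [ 0.53549195 -0.27269358  0.093     ] [ 0.53547027 -0.27250886  0.093     ] [np.float64(0.05808084711116526), np.float64(0.057908834648538805)]
0.095 [ 0.53525858 -0.27201859  0.095     ] [ 0.53523708 -0.27183539  0.095     ] [np.float64(0.05760323596422533), np.float64(0.05743263799662859)]
```

Call:
jog_arm([
  [[1,-1.5,0],[0.2,0,0]],
  [[2,-2.5,0.5],[0,0,0]],
  [[2,-2.5,0.7],[0,0,0.2]],
  [[1,-1.7,0.5],[0,0,0.2]],
  [[0.4,-0.6,0.4],[0,0,0]],
  [[0,0,0],[0,0,0]],
])

```text
t: 9.25
tool_pos: [0.5403, -0.2818, 0.3476]
tool_rot: [-0.309, 3.126, -0.005]
contact_force: [0.6, -0.3, -0.8]
opening: 0.0117
```

```bash
python3 -c "
from h import *
plan([.5383,-.272,.325],191.5,3)
"
```

```text
t 9.25 pos [ 0.5403 -0.2818  0.3476] yaw -168.7 tilt z [ 9.0e-04 -2.8e-03 -1.0e+00] open 0.0117 F [ 0.6 -0.3 -0.8] M [-0.04  0.03  0.01]
total turn [-0.17  0.02 -0.2 ] shift [-0.002   0.0098 -0.0226]
[[0.0, 0.34, 0.75], [-0.06, 0.01, -0.07]]
[[0.0, 0.33, 0.75], [-0.06, 0.01, -0.07]]
[[0.0, 0.33, 0.75], [-0.06, 0.01, -0.07]]
```

Call:
jog_arm([
  [[0,0.4,0.6],[-0.2,0,-0.2]],
  [[0,0.3,0.6],[0,0,0]],
  [[0,0.15,0.5],[0,0,0]],
  [[0,0,0],[0,0,0]],
  [[0,0,0],[0,0,0]],
])

```text
t: 9.75
tool_pos: [0.5389, -0.2705, 0.3294]
tool_rot: [-0.319, 3.125, 0.003]
contact_force: [-0.7, -0.7, -0.8]
opening: 0.012
```

```bash
python3 -c "
from h import *
plan([.5383,-.272,.31],191.5,3)
"
```

```text
t 9.75 pos [ 0.5389 -0.2705  0.3294] yaw -168.33 tilt z [ 6.0e-04  1.8e-03 -1.0e+00] open 0.012 F [-0.7 -0.7 -0.8] M [ 0.    0.04 -0.01]
total turn [0.09 0.05 0.17] shift [-0.0006 -0.0015 -0.0194]
[[0.03, -0.05, 0.65], [0.03, 0.02, 0.06]]
[[0.03, -0.05, 0.65], [0.03, 0.02, 0.06]]
[[0.03, -0.05, 0.65], [0.03, 0.02, 0.06]]
```

Call:
jog_arm([
  [[0,-0.1,0.5],[0.1,0,0.2]],
  [[0,0,0.4],[0,0,0]],
  [[0,0,0.3],[0,0,0]],
  [[0,0,0],[0,0,0]],
])

```text
t: 10.15
tool_pos: [0.5397, -0.271, 0.3166]
tool_rot: [-0.315, 3.124, -0.001]
contact_force: [-0.3, 0.9, -0.7]
opening: 0.0122
```

```bash
python3 -c "
from h import *
plan([.5383,-.272,.31],191.5,3)
snap('wrist','w7');snap('scene','s3')
o=ctrl.get_obs();np.savez('pics/w7o.npz',**{k:o[k] for k in('tool_pos','tool_rot')})
im=cv2.imread('pics/s3.png');cv2.imwrite('pics/s3c.png',cv2.resize(im[140:290,270:430],None,fx=4,fy=4))
"
```

```text
t 10.15 pos [ 0.5397 -0.271   0.3166] yaw -168.47 tilt z [ 1.5e-03 -4.0e-04 -1.0e+00] open 0.0122 F [-0.3  0.9 -0.7] M [-0.02 -0.02  0.04]
total turn [-0.04  0.08  0.03] shift [-0.0014 -0.001  -0.0066]
[[0.05, -0.02, 0.22], [-0.01, 0.03, 0.01]]
[[0.05, -0.02, 0.22], [-0.01, 0.03, 0.01]]
[[0.05, -0.02, 0.22], [-0.01, 0.03, 0.01]]
```

View pics/w7.png

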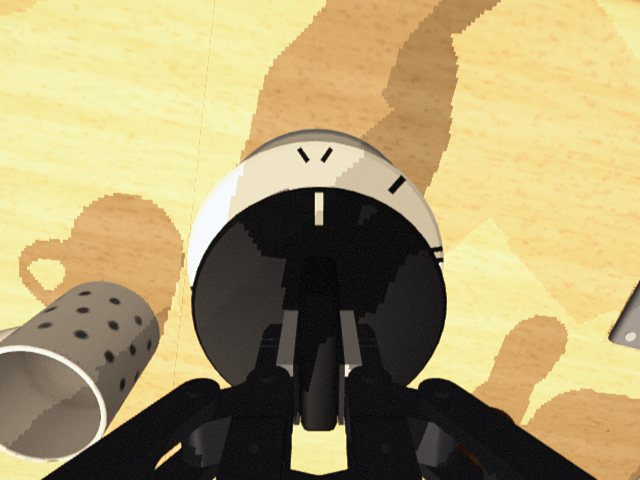

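View pics/s3c.png

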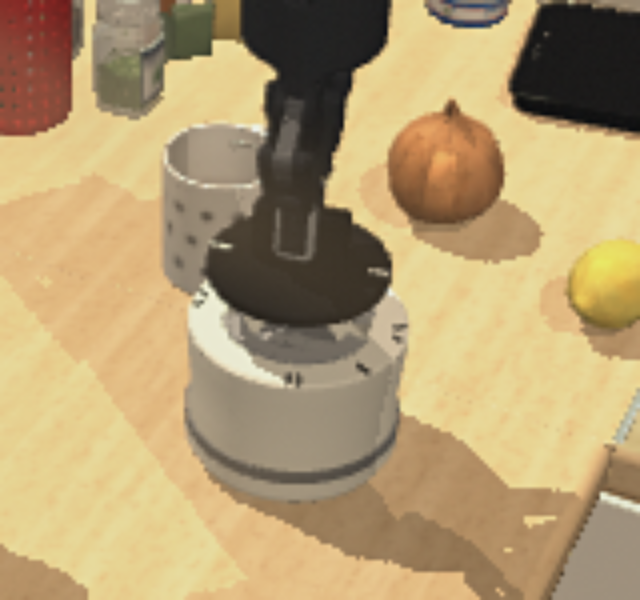

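```bash
python3 - <<'E'
from h import *
ci=dict(np.load("pics/w7.npz"));im=cv2.imread("pics/w7.png");o=dict(np.load("pics/w7o.npz"));R=Ro.from_rotvec(o["tool_rot"])
b=(im.max(2)<110).astype(np.uint8);n,l,st,ce=cv2.connectedComponentsWithStats(b)
P={}
for i in range(1,n):
    if 15<st[i,4]<400 and 140<ce[i][1]<200 and 290<ce[i][0]<420: print(ce[i],st[i,4])
    
uv=[ce[i] for i in range(1,n) if 15<st[i,4]<400 and 140<ce[i][1]<200 and 290<ce[i][0]<420]
uv=sorted(uv,key=lambda p:p[0])
p=ray(ci,uv,.095);g=(p[0]+p[1])/2;h=p[2]
for a in (191.5,):
  u=lambda d:np.array([np.cos(np.radians(d)),np.sin(np.radians(d))])
  print("gap->",g[:2]-.0575*u(a),"half->",h[:2]-.0575*u(a-40.1))
d=h-g;m=.0575*(u(191.5-40.1)-u(191.5));print("rot err deg",np.degrees(np.arctan2(d[1],d[0])-np.arctan2(m[1],m[0])),np.linalg.norm(d),np.linalg.norm(m))
x,f=lidfit(ci,im,o,(300,345));print(x,np.median(f))
print("lid world",R.apply([.0029,.0006,.2])[:2]+o["tool_pos"][:2])
E
```

```text
[303.01612903 154.70967742] 62
[326.23076923 154.47692308] 65
[396.73484848 183.96969697] 132
gap-> [ 0.53504332 -0.27277307] half-> [ 0.53463539 -0.27280163]
rot err deg 0.581349110211594 0.03933973712878008 0.03942660569243654
[0.00256815 0.00123658 0.18715756] 8.411558457316684e-05
lid world [ 0.53727653 -0.27125132]
```

Call:
jog_arm([
  [[0.2,-0.1,0.2],[0,0.1,-0.2]],
  [[0,0,0.2],[0,0,0]],
  [[0,0,0],[0,0,0]],
])

```text
t: 10.55
tool_pos: [0.538, -0.2729, 0.3134]
tool_rot: [-0.321, 3.124, -0.003]
contact_force: [0.3, 0.2, -1.3]
opening: 0.0117
```

```bash
python3 -c "
from h import *
plan([.5375,-.2721,.3],191.7,3)
"
```

```text
t 10.55 pos [ 0.538  -0.2729  0.3134] yaw -168.27 tilt z [ 0.0011 -0.0019 -1.    ] open 0.0117 F [ 0.3  0.2 -1.3] M [-0.02  0.02  0.03]
total turn [-0.12  0.04  0.03] shift [-0.0005  0.0008 -0.0134]
[[0.01, 0.03, 0.45], [-0.04, 0.01, 0.01]]
[[0.01, 0.03, 0.45], [-0.04, 0.01, 0.01]]
[[0.01, 0.03, 0.45], [-0.04, 0.01, 0.01]]
```

Call:
jog_arm([
  [[0,0,0.4],[0,0,0]],
  [[0,0.1,0.4],[-0.1,0,0]],
  [[0,0,0.3],[0,0,0]],
  [[0,0,0],[0,0,0]],
])

```text
t: 10.95
tool_pos: [0.5377, -0.2719, 0.3014]
tool_rot: [-0.321, 3.125, -0.0]
contact_force: [0.5, 0.0, -2.2]
opening: 0.0122
```

```bash
python3 -c "
from h import *
plan([.5375,-.2721,.29],191.7,3)
"
```

```text
t 10.95 pos [ 0.5377 -0.2719  0.3014] yaw -168.28 tilt z [ 6.e-04  1.e-04 -1.e+00] open 0.0122 F [ 0.5  0.  -2.2] M [0.02 0.02 0.02]
total turn [-0.    0.04  0.02] shift [-0.0002 -0.0002 -0.0114]
[[0.01, -0.01, 0.38], [-0.0, 0.01, 0.01]]
[[0.01, -0.01, 0.38], [-0.0, 0.01, 0.01]]
[[0.01, -0.01, 0.38], [-0.0, 0.01, 0.01]]
```

Alignment is within 0.3 mm of the target, so I'll continue down in small steps and watch the force.

Call:
jog_arm([
  [[0,0,0.3],[0,0,0]],
  [[0,0,0.3],[0,0,0]],
])

```text
t: 11.15
tool_pos: [0.5378, -0.2719, 0.2953]
tool_rot: [-0.321, 3.124, -0.001]
contact_force: [0.6, -0.8, -1.0]
opening: 0.012
```

Call:
jog_arm([
  [[0,0,0.3],[0,0,0]],
])

```text
t: 11.25
tool_pos: [0.5379, -0.2719, 0.2921]
tool_rot: [-0.321, 3.124, -0.001]
contact_force: [-0.0, 0.4, -1.1]
opening: 0.0119
```

```bash
python3 -c "
from h import *
plan([.5375,-.2721,.285],191.7,3)
"
```

```text
t 11.25 pos [ 0.5379 -0.2719  0.2921] yaw -168.27 tilt z [ 1.3e-03 -4.0e-04 -1.0e+00] open 0.0119 F [-0.   0.4 -1.1] M [0.02 0.04 0.03]
total turn [-0.04  0.07  0.03] shift [-0.0004 -0.0002 -0.0071]
[[0.01, -0.0, 0.24], [-0.01, 0.02, 0.01]]
[[0.01, -0.0, 0.24], [-0.01, 0.02, 0.01]]
[[0.01, -0.0, 0.24], [-0.01, 0.02, 0.01]]
```

No contact at TCP z = 0.292. Tabs resting on the rim would have stopped it at about 0.2995, so they are going through the gaps.

Call:
jog_arm([
  [[0,0,0.3],[0,0,0]],
  [[0,0,0.2],[0,0,0]],
])

```text
t: 11.45
tool_pos: [0.5378, -0.2719, 0.2864]
tool_rot: [-0.321, 3.124, -0.0]
contact_force: [-0.0, 0.3, -2.1]
opening: 0.0123
```

Call:
jog_arm([
  [[0,0,0.2],[0,0,0]],
  [[0,0,0.2],[0,0,0]],
])

```text
t: 11.65
tool_pos: [0.5382, -0.2722, 0.2854]
tool_rot: [-0.321, 3.124, -0.001]
contact_force: [-5.5, 2.8, 10.4]
opening: 0.012
```

```bash
python3 -c "
from h import *
plan([.5375,-.2721,.283],191.7,3)
"
```

```text
t 11.65 pos [ 0.5382 -0.2722  0.2854] yaw -168.26 tilt z [ 1.1e-03 -6.0e-04 -1.0e+00] open 0.012 F [-5.5  2.8 10.4] M [0.53 0.49 0.05]
total turn [-0.05  0.06  0.04] shift [-0.0007  0.0001 -0.0024]
[[0.02, 0.01, 0.08], [-0.02, 0.02, 0.01]]
[[0.02, 0.01, 0.08], [-0.02, 0.02, 0.01]]
[[0.02, 0.01, 0.08], [-0.02, 0.02, 0.01]]
```

The lid is seated at TCP z = 0.2854, against a predicted 0.2855, with 10 N of contact. I'll ease the side load, dwell briefly, and look.

Call:
jog_arm([
  [[0.04,0.02,0.05],[0,0,0]],
  [[0,0,0.05],[0,0,0]],
], grip_force=80)

```text
t: 11.85
tool_pos: [0.5381, -0.2723, 0.2856]
tool_rot: [-0.321, 3.122, -0.003]
contact_force: [-1.6, -1.1, 0.8]
opening: 0.0116
```

```bash
python3 -c "
from h import *
plan([.5379,-.2742,.285],151.5,12)
snap('wrist','w8');snap('scene','s4')
im=cv2.imread('pics/s4.png');cv2.imwrite('pics/s4c.png',cv2.resize(im[140:290,270:430],None,fx=4,fy=4))
"
```

```text
t 11.85 pos [ 0.5381 -0.2723  0.2856] yaw -168.26 tilt z [ 0.0028 -0.0017 -1.    ] open 0.0116 F [-1.6 -1.1  0.8] M [0.15 0.09 0.05]
total turn [-0.07  0.18 40.24] shift [-0.0002 -0.0019 -0.0006]
[[0.01, -0.01, 0.0], [-0.01, 0.01, 3.35]]
[[0.0, -0.02, 0.0], [-0.01, 0.01, 3.35]]
[[0.0, -0.02, 0.0], [-0.01, 0.01, 3.35]]
[[0.0, -0.02, 0.0], [-0.01, 0.01, 3.35]]
[[0.0, -0.02, 0.0], [-0.01, 0.01, 3.35]]
[[0.0, -0.02, 0.0], [-0.01, 0.01, 3.35]]
[[-0.0, -0.02, 0.0], [-0.01, 0.01, 3.35]]
[[-0.0, -0.02, 0.0], [-0.01, 0.01, 3.35]]
[[-0.0, -0.02, 0.0], [-0.01, 0.01, 3.35]]
[[-0.0, -0.02, 0.0], [-0.01, 0.01, 3.35]]
[[-0.0, -0.02, 0.0], [-0.01, 0.01, 3.35]]
[[-0.0, -0.02, 0.0], [-0.01, 0.01, 3.35]]
```

View pics/w8.png

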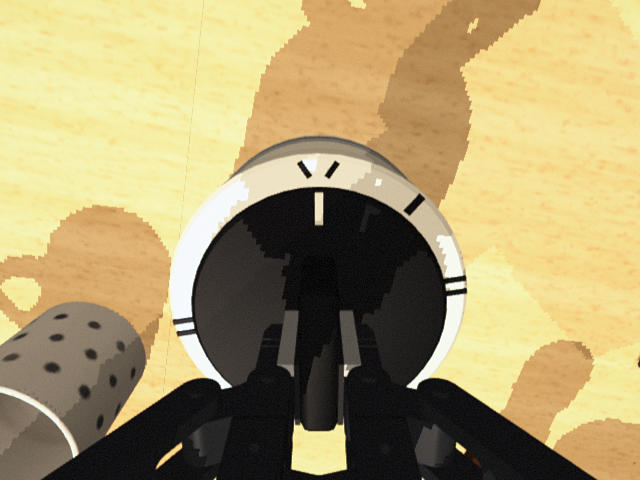

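View pics/s4c.png

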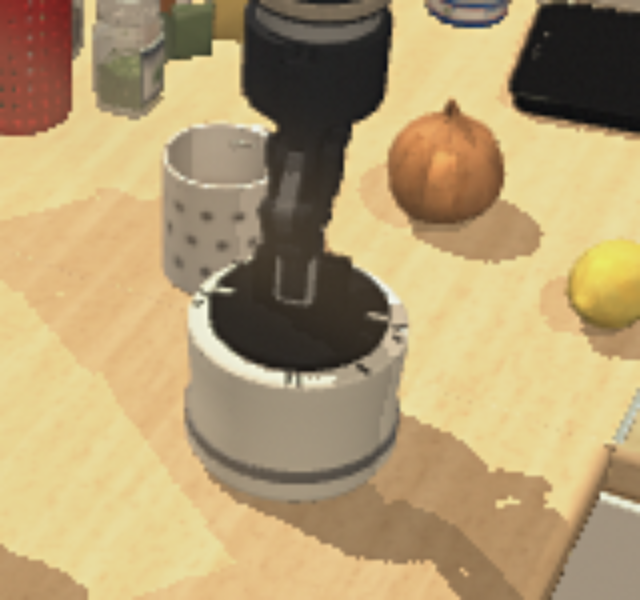

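The lid is flush, with its rib at (319,208) pointing at the gap strokes at (318,170). Now the twist, clockwise from above, which is +rz about the tool.

Call:
jog_arm([
  [[0,0,0.05],[0,0.2,2]],
  [[0,-0.02,0.05],[0,0,3]],
  [[0,-0.02,0.05],[0,0,3]],
  [[0,-0.02,0.05],[0,0,3]],
  [[0,-0.02,0.05],[0,0,3]],
])

```text
t: 12.45
tool_pos: [0.5391, -0.273, 0.2856]
tool_rot: [0.075, 3.139, -0.003]
contact_force: [-1.6, 1.7, 3.7]
opening: 0.0117
```

```bash
python3 -c "
from h import *
plan([.5379,-.2742,.285],151.5,8)
"
```

```text
t 12.45 pos [ 0.5391 -0.273   0.2856] yaw 177.28 tilt z [ 0.0019 -0.0019 -1.    ] open 0.0117 F [-1.6  1.7  3.7] M [0.25 0.14 0.16]
total turn [-0.07  0.14 25.78] shift [-0.0012 -0.0012 -0.0006]
[[0.01, -0.02, 0.01], [-0.01, 0.02, 3.22]]
[[0.01, -0.02, 0.01], [-0.01, 0.02, 3.22]]
[[0.01, -0.02, 0.01], [-0.01, 0.02, 3.22]]
[[0.01, -0.02, 0.01], [-0.01, 0.02, 3.22]]
[[0.01, -0.02, 0.01], [-0.01, 0.02, 3.22]]
[[0.01, -0.02, 0.01], [-0.01, 0.02, 3.22]]
[[0.01, -0.02, 0.01], [-0.01, 0.02, 3.22]]
[[0.01, -0.02, 0.01], [-0.01, 0.02, 3.22]]
```

Call:
jog_arm([
  [[0.02,-0.02,0.05],[0,0,3]],
  [[0.02,-0.02,0.05],[0,0,3]],
  [[0.02,-0.02,0.05],[0,0,3]],
  [[0.02,-0.02,0.05],[0,0,3]],
  [[0.02,-0.02,0.05],[0,0,3]],
  [[0.02,-0.02,0.05],[0,0,3]],
])

```text
t: 13.05
tool_pos: [0.5389, -0.2738, 0.2855]
tool_rot: [0.58, 3.082, -0.002]
contact_force: [-0.8, 1.4, 2.8]
opening: 0.0118
```

```bash
python3 -c "
from h import *
plan([.5379,-.2742,.285],151.5,4)
"
```

```text
t 13.05 pos [ 0.5389 -0.2738  0.2855] yaw 158.68 tilt z [ 0.0051 -0.0021 -1.    ] open 0.0118 F [-0.8  1.4  2.8] M [0.16 0.15 0.09]
total turn [0.02 0.32 7.18] shift [-0.001  -0.0004 -0.0005]
[[0.02, -0.02, 0.01], [0.0, 0.08, 1.8]]
[[0.02, -0.02, 0.01], [0.0, 0.08, 1.8]]
[[0.02, -0.02, 0.01], [0.0, 0.08, 1.8]]
[[0.02, -0.02, 0.01], [0.0, 0.08, 1.8]]
```

Call:
jog_arm([
  [[0.03,0,0.03],[0,0.2,3]],
  [[0.02,0,0.03],[0,0,2]],
  [[0,0,0.03],[0,0,1]],
])

```text
t: 13.35
tool_pos: [0.5389, -0.2739, 0.2855]
tool_rot: [0.746, 3.047, -0.003]
contact_force: [-1.6, 1.1, 2.7]
opening: 0.0118
```

Call:
jog_arm([
  [[0,0,0.02],[0,0,0]],
  [[0,0,0.02],[0,0,0]],
])

```text
t: 13.55
tool_pos: [0.5389, -0.2739, 0.2855]
tool_rot: [0.745, 3.048, -0.003]
contact_force: [-1.0, 0.2, 2.9]
opening: 0.0116
```

```bash
python3 -c "
from h import *
plan([.5379,-.2742,.285],151.5,4)
ci,im=snap('wrist','w9');snap('scene','s5');snap('top','t5')
im=cv2.imread('pics/s5.png');cv2.imwrite('pics/s5c.png',cv2.resize(im[140:290,270:430],None,fx=4,fy=4))
plan([.5379,-.2742,.285],151.5,4);print(ctrl.get_obs()['dq'].round(3))
"
```

```text
t 13.55 pos [ 0.5389 -0.2739  0.2855] yaw 152.51 tilt z [ 0.0035 -0.0027 -1.    ] open 0.0116 F [-1.   0.2  2.9] M [0.11 0.23 0.05]
total turn [-0.04  0.25  1.01] shift [-0.001  -0.0003 -0.0005]
[[0.02, -0.02, 0.01], [-0.01, 0.06, 0.25]]
[[0.02, -0.02, 0.01], [-0.01, 0.06, 0.25]]
[[0.02, -0.02, 0.01], [-0.01, 0.06, 0.25]]
[[0.02, -0.02, 0.01], [-0.01, 0.06, 0.25]]
t 13.70 pos [ 0.5389 -0.2739  0.2855] yaw 152.51 tilt z [ 0.0036 -0.0027 -1.    ] open 0.0116 F [-2.7  0.2  3.7] M [0.14 0.19 0.15]
total turn [-0.04  0.25  1.01] shift [-0.001  -0.0003 -0.0005]
[[0.02, -0.02, 0.01], [-0.01, 0.06, 0.25]]
[[0.02, -0.02, 0.01], [-0.01, 0.06, 0.25]]
[[0.02, -0.02, 0.01], [-0.01, 0.06, 0.25]]
[[0.02, -0.02, 0.01], [-0.01, 0.06, 0.25]]
[-0.001  0.    -0.     0.     0.     0.001]
```

View pics/w9.png

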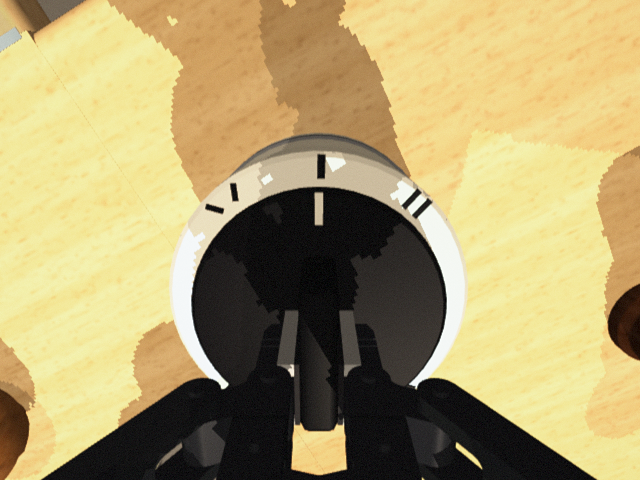

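View pics/s5.png

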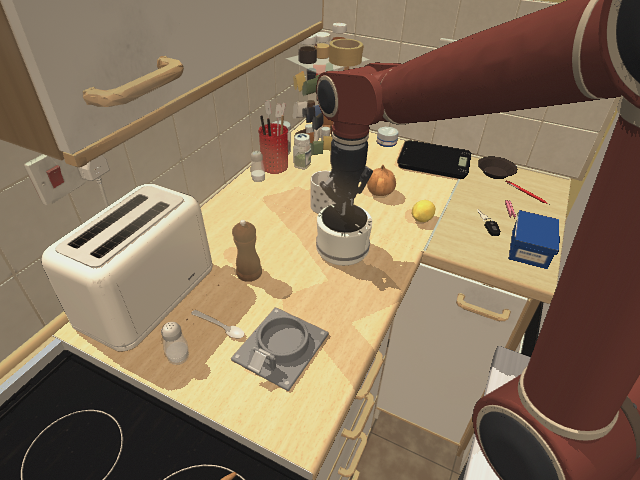

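View pics/s5c.png

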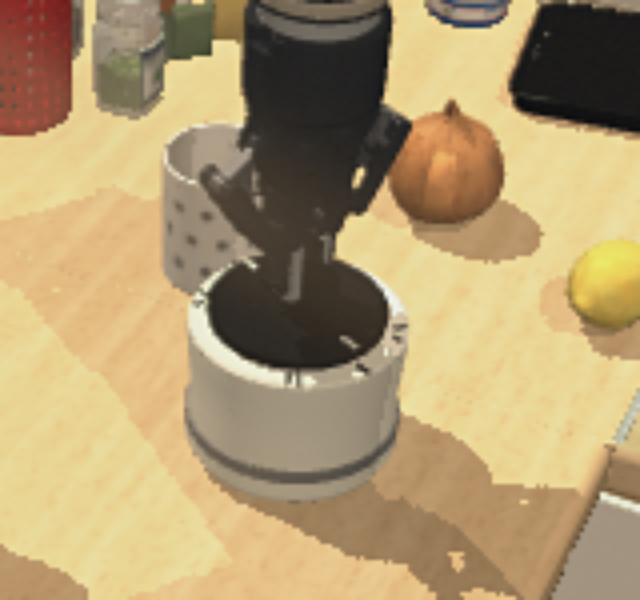

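The rib at (319,208) lines up with the single half-way bar at (321,166). The lid is flush, the arm is at rest, and the hasp is open outward at scene (262,362). The bystanders are where they were, so I'm handing in.

```bash
python3 -c "
from station import ctrl
ctrl.finish_job();print('done')"
```

```text
the job is handed in; nothing more can be done
done
```

The job is handed in with the gripper still holding the lid at the half-way mark. No verdict is reported, so success rests on my own checks below.

**What I did:**
- I pushed the hasp open with one finger while the lid stayed seated in its keeper.
- I took the lid out by its grip bar and lowered it home on the chopper, tabs through the gaps.
- I twisted it about 39° clockwise, from yaw 191.7° to 152.5°, far short of the lock.

**Last checks:**
- **Mark:** the lid's rib lines up with the single half-way bar in the wrist picture, about 1° short of the angle I aimed for.
- **Seat height:** the tool stopped at z = 0.2855 m, the value predicted for a lid fully home. Tilt was under 0.005 rad.
- **Hold:** joint speeds were about zero, with the gripper closed on the bar at a commanded 80 N and a contact force of about 3 to 5 N.
- **Hasp and bystanders:** the hasp hangs outward, and the mug, onion, lemon, pepper mill, salt shaker and teaspoon look unmoved in the final scene view. I judged both by eye, not by measurement.
- **Time:** the clock read 13.7 s of the allowed 51 s.

**Disagreements:**
- The cameras differed by about 2–3 mm on absolute positions. I aligned the lid and chopper relative to each other in the wrist camera only, and the lid went in without catching.
- The lid plate measured about 2% small at its assumed height, which I put down to a bevelled edge. The height on seating matched the prediction, so I did not pursue it.
- I got the sign wrong on one small sideways correction just before the grasp, leaving the tool about 2.8 mm off. The lid centred itself in the jaws with no notable force.

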